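# Fit and clamp the scraper carriage on the fettling rail

### The arm

A 7-joint arm with a two-finger parallel gripper is mounted at the origin on the work surface. World frame = base frame: x ahead of the robot, y to its left, z up, the work surface at z = 0. Lengths are in m, angles in rad, forces in N, time in s.
With the tool pointing down it reaches from about 0.4 to 0.85 m from the base axis. Payload 10.4 kg.
Tool frame: the origin (TCP) lies on the centre line of the jaws, within the pads' length; the fingertips stand 11 mm ahead of it and the grasp point (between the pads) lies 8 mm behind it (manip.finger_overhang is the distance from the TCP to the fingertips, in m); z points along the fingers, y is the line along which they close (so a half turn about z gives the same grasp; the last joint's range is limited). The gripper opens to 85 mm and grips with 20 to 120 N. Pads are 22 mm wide; open, the fingers measure 114 mm over their backs; the gripper's body (76 mm by 85 mm) begins 54 mm behind the grasp point. The pads swing forward as they close: fully open they stand 13 mm farther back than shut.
Start: joints at [-1.369, 0.332, -0.065, 1.46, 0.022, 1.35, -0.088], TCP at [0.139, 0.609, 0.242] pointing down, gripper open.
Joint ranges: [-2.6, 2.6], [-0.5, 2.12], [-1.47, 1.34], [0.16, 2.42], [-1.27, 4.41], [0.06, 2.06], [-2.6, 2.6]. Speed limits (rad/s): [2.22, 2.22, 2.79, 2.79, 3.14, 3.14, 3.14].

### API

Orientations are given as a unit quaternion [x, y, z, w].
In Python, from workcell import manip, imaging, workorder gives the robot as it stands.
- The arm moves only by the tool jog_arm, never from a script. Its argument "deltas" is a list of rows, each an object with "gripper": the opening, from 0 (shut) to 1 (fully open); "offset": the shift along the tool's x, y, z in m, a list of three; "rotation": the turn, a rotation vector about the tool's x, y, z in degrees, a list of three. In form: [{"gripper": gripper, "offset": [tx, ty, tz], "rotation": [ax, ay, az]}, ...]. A call has 1 to 20 rows; each row shifts and turns the commanded pose from where the row before left it, along the tool's axes as they then stand; what a row does not reach is not made up. A row lasts 1/10 s, in which the tool goes at most 50 mm and 8.59 degrees, less where a joint would pass 70% of its speed; a pose out of reach is approached as far as the arm can. A call with a gripper value outside its range is refused whole. The fingers move at their own pace and stop on an object; "newtons" is the grip in N (left out, the last holds). Time passes only in rows, so rows that do not move let the fingers close. It gives the time, the measured TCP pose, the force, the opening and the grip force at its end, in the units of the state.
- manip.get_obs(): the state, without advancing time (a new reading comes with each control period).
- imaging.camera(name): name is "scene" or "top" or "wrist"; returns the picture (384x512x3 uint8, blue, green, red); there is no depth.
- imaging.camera_model(name): a dict with "camera_matrix" (3x3 intrinsics, pixels), "world_to_cam" (4x4, takes a point from world to camera coordinates); the wrist camera has in their place "hand_eye" (4x4, takes a point from camera to tool coordinates, whose origin is the TCP and whose axes are the flange's). Camera axes: x right, y up, looking along -z (the intrinsics and any distortion apply to the point x, -y, -z); pixel columns grow to the right and rows downward; lengths in m; the calibration is good to about 2 mm. A picture is of the moment at which its call begins: read the wrist's pose just before it. camera_model takes no time and is no camera call.
- workorder.hand_in(): hands the job in; it is judged then, once.
The state is a dict: "clock": time; "joint_pos": joint angles; "joint_velocities": joint speeds; "tau": joint torques, N m; "position": TCP position; "ee_rot": TCP orientation; "ft_force": force on the tool from outside, world axes, zero at the start; "torque": the same for the moment, N m; "grip_width": opening from 0.0 (shut) to 1.0 (fully open); "grasp_force": force on a finger pad.
Only numpy, scipy, OpenCV 4.12 (cv2) and the standard library are available. Lean on these libraries where they do the work, as an engineer would, in place of code of your own. Each camera call takes 0.05 s, during which the arm holds its last target. There are 200 camera calls.

### The job

Slide the scraper carriage onto the dovetail rail from the rail's open end, with its blade towards the plaster mould, and push it gently home until it rests against the end stop. Then turn its clamp knob clockwise until the carriage is firmly clamped: stop as soon as the knob feels properly tight, do not force it. Leave the things lying around where they are.

Things in the scene. Friction and masses are not known exactly. Their poses are not given: they have to be found in the camera images.
- carriage: Loose aluminium carriage, 0.5 kg: top plate 76 mm long (x), y from -36 to +52 mm, top face 23 mm up, with slanted lips under it that hook round the dovetail. It starts on the table on its lips. Origin: middle of the dovetail groove, at the underside of the lips. x = sliding direction, towards the stop; +y = knob side, -y = blade side. Riding on the rail, its underside is 26 mm above the table.
- grip_block (a point): Point on the middle axis of the upright aluminium grip block on the carriage, 50 mm above the carriage's underside, at carriage x 0, y -15 mm. The block is 16 mm thick (x), 22 mm wide (y), from 23 to 66 mm above the underside. Grip it across x.
- carriage_nose (a point): Middle of the carriage's leading (+x) end face, 38 mm ahead of its origin, 15 mm above its underside; this face meets the stop. Axes as the carriage. On the rail the carriage has 1.3 mm of play each side (up to 2.4 mm more towards -y) and can lift about 2 mm.
- blade_tip (a point): End of the flat steel scraper blade (30 mm wide, 4 mm thick) that sticks out of the carriage to -y, 76 mm from the carriage's origin, 25 mm above its underside.
- knob_grip (a point): Point on the vertical axis of the black clamp knob, 47 mm above the carriage's underside, at carriage x 0, y +31.7 mm. The knob is an upright bar 44 mm long, 12 mm thick, from 26.5 to 52.5 mm above the underside, over a 30 mm disc. This frame turns with the knob: x along the bar, y across it (grip across y).
- clamp_knob (a joint): Clamp knob angle (rad, 0 = open, grows clockwise seen from above, limit 1.9). At 0 the bar points 125 deg counter-clockwise from carriage +x. Turns easily (0.08 N m) till its cam bites the strip somewhere from 0.5 to 1.4 rad, then the torque climbs some 1.5 to 2.5 N m per rad. Properly tight is 0.4 to 0.65 N m more than when free; over 0.8 more is forcing it. It holds when let go.
- rail: Steel dovetail rail fixed on the table, 180 mm long (x -90 to +90). Origin: middle of its underside. Base bar 56 mm wide, 26 mm high; on it the dovetail, 14 mm high, 24 mm wide below, 40 mm on top; top 40 mm above the table. x runs from the open end, where the carriage goes on, to the stop. +y is the clamp side; the mould stands on the -y side.
- rail_mouth (a point): Middle of the dovetail's top edge at the rail's open end (rail x -90 mm, 40 mm above the table). Axes as the rail. The first 8 mm of the dovetail taper by 1.2 to 2 mm a side and 1.5 mm at the top; the base bar's first 10 mm slope down by 2.5 mm.
- stop: Dark steel end stop fixed over the rail, 14 x 52 x 22 mm. Origin: middle of the face that looks to the open end (its -x face), level with the dovetail's top; x as the rail. The carriage is home when its leading face rests on this face. Its place along the rail varies.
- strip: Dark steel clamp strip, 5 mm high, in the rail's +y side just under the dovetail's top; the knob's cam presses on it; it gives a little (50 N/mm). Origin: on its outer face. Worn: it stands 0 to 2.4 mm back from flush (flush = 20 mm from the rail's middle), differently every time.
- mould: White octagonal plaster mould, 210 mm across corners, 30 mm high, with an upside-down unfired clay plate on it (top 44 mm above the table), beside the rail. Once on the rail, the blade passes 5 mm above the plate; it must not touch it.
- rib_knife: Loose wooden-handled spatula, 200 mm, lying between robot and rail; leave alone. Origin: middle of its underside.
- slip_cup: White plastic cup, 72 mm wide, 85 mm high; leave alone. Origin: middle of its underside.
- bisque_bowl: Terracotta bowl, 124 mm wide, 50 mm high; leave alone. Origin: middle of its underside.
- dust_brush: Wooden brush, 200 mm, lying beyond the carriage; leave alone. Origin: middle of its underside.
- wood_rib: Flat wooden disc, 72 mm wide, 10 mm high, near the robot; leave alone. Origin: middle of its underside.
- soap_jar: Amber glass jar, 68 mm wide, 85 mm high; leave alone. Origin: middle of its underside.
- cast_weight: Dark steel weight with a neck, 52 mm wide, 46 mm high; leave alone. Origin: middle of its underside.
Things that resemble listed ones, but are neither listed nor needed, are in the scene too. There is more than one size of the rail; the one meant has the size given above. Of the things shaped like the carriage, the aluminium one is meant.

How it is judged:
By the outcome, as a careful person would: the job done as asked, in the order asked, and still so for the second after the job is handed in, with the robot touching nothing.
It also fails if it takes over 72 s, if anything falls off the work surface, if the arm or the gripper's body presses on something with over 40 N, if the wrist force passes 120 N, or if a joint passes its speed limit or range.

## Working session

There is one attempt and no reset: what is moved stays moved. The work goes in short steps, Python scripts to look and compute and a tool call to move; the robot and the scene stay as the last step left them, time stands still between calls to the robot, and variables do not carry over. Pictures are saved under pics/ and viewed, at most 10 in all, crops included, and the job is handed in when it is done.

Besides the shell and the picture viewer there is one more tool, called after "Call:" as name(argument=value, ...) on one line, values as JSON. jog_arm: Moves the arm, as the interface text tells. Its arguments: {"type":"object","properties":{"deltas":{"type":"array","items":{"type":"object","properties":{"gripper":{"type":"number"},"offset":{"type":"array","items":{"type":"number"}},"rotation":{"type":"array","items":{"type":"number"}}}}},"newtons":{"type":"number"}},"required":["deltas"]}

```bash
ls; mkdir -p pics; python3 - <<'E'
from workcell import manip, imaging, workorder
import cv2,numpy as np
for n in("top","scene"):
    cv2.imwrite(f"pics/{n}0.png",cv2.resize(imaging.camera(n),(800,600),interpolation=cv2.INTER_CUBIC))
    print(imaging.camera_model(n))
print(imaging.camera_model("wrist"))
print(manip.get_obs())
E
```

```text
pics
{'camera_matrix': array([[354.06581471,   0.        , 254.3348657 ],
       [  0.        , 354.06581471, 190.60348161],
       [  0.        ,   0.        ,   1.        ]]), 'world_to_cam': array([[ 0.00669519, -0.99996595,  0.00482401, -0.10435814],
       [ 0.98602861,  0.00740467,  0.16641137, -0.50300866],
       [-0.16644142,  0.00364245,  0.98604462, -1.17186465],
       [ 0.        ,  0.        ,  0.        ,  1.        ]])}
{'camera_matrix': array([[460.77141806,   0.        , 263.2283078 ],
       [  0.        , 460.77141806, 191.03233878],
       [  0.        ,   0.        ,   1.        ]]), 'world_to_cam': array([[ 0.69936919,  0.71462852, -0.01374082, -0.26153189],
       [-0.47661922,  0.48059597,  0.73611251,  0.2179275 ],
       [ 0.53265078, -0.50826528,  0.6767197 , -1.73616367],
       [ 0.        ,  0.        ,  0.        ,  1.        ]])}
{'camera_matrix': array([[306.33277275,   0.        , 257.65506494],
       [  0.        , 306.33277275, 189.55975877],
       [  0.        ,   0.        ,   1.        ]]), 'hand_eye': array([[ 1.20352216e-03,  9.55373079e-01
[... 321 characters left out ...]
nt_pos': array([-1.36860676,  0.33282411, -0.06471435,  1.46087384,  0.02158831,
        1.34990641, -0.08849659]), 'joint_velocities': array([-0.00145674, -0.00289176,  0.00101192, -0.00177474, -0.00079137,
        0.00126821,  0.0007215 ]), 'tau': array([ 1.55233884e-03, -6.26737261e+01,  4.93762270e-02, -3.92430139e+01,
        1.63586356e-02,  7.06773513e-03,  7.69483677e-05]), 'position': array([0.13923017, 0.60895342, 0.241578  ]), 'ee_rot': array([ 1.12141393e-01,  9.93692042e-01, -6.56326466e-04, -5.18921402e-05]), 'ft_force': array([ 0.3569129 , -0.51428153,  0.53954457]), 'torque': array([-0.01878052,  0.03290586,  0.05261248]), 'grasp_force': 0.0, 'grip_width': 1.0024386752291368}
```

View pics/top0.png

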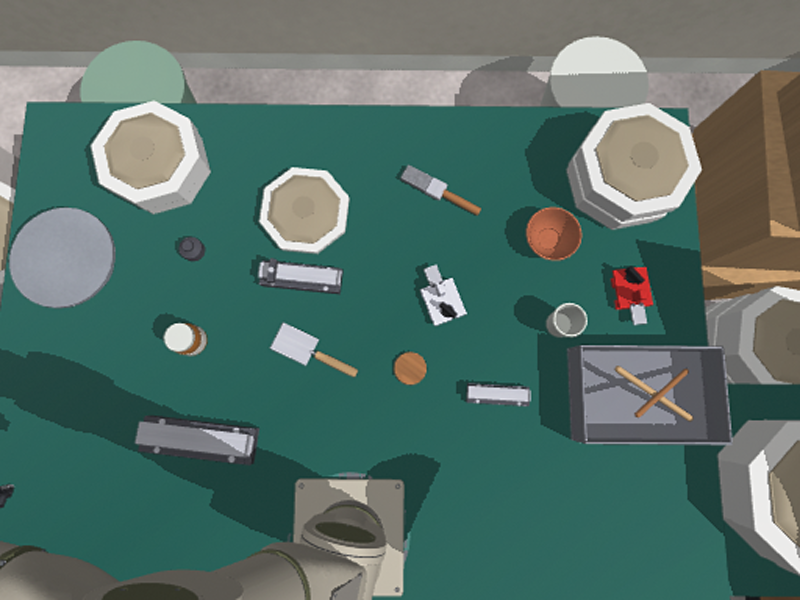

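View pics/scene0.png

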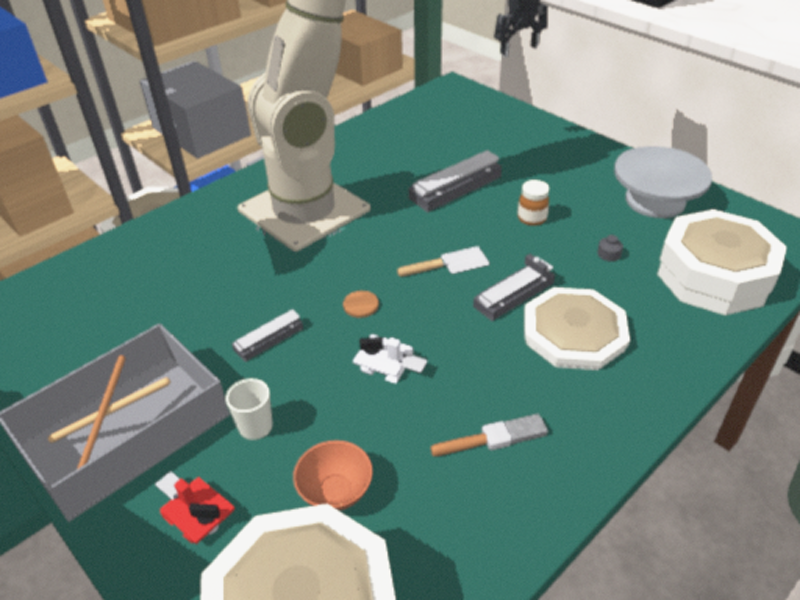

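The top view shows the right rail at about (300,276), with its stop at the left end and its open end at the right (342,282). The mould lies above it at (304,210). The aluminium carriage is at (442,298), with its blade at (432,270) and its knob at (448,310).

```bash
cat > h.py <<'E'
from workcell import manip, imaging, workorder
import cv2,numpy as np
from scipy.spatial.transform import Rotation as R
def pose(o=None):
    o=o or manip.get_obs(); T=np.eye(4); T[:3,:3]=R.from_quat(o["ee_rot"]).as_matrix(); T[:3,3]=o["position"]; return T
def c2w(n,T=None):
    m=imaging.camera_model(n)
    return m["camera_matrix"],(T@m["hand_eye"] if n=="wrist" else np.linalg.inv(m["world_to_cam"]))
def unproj(n,px,z,T=None):
    K,C=c2w(n,T); u,v=px
    d=C[:3,:3]@np.array([(u-K[0,2])/K[0,0],-(v-K[1,2])/K[1,1],-1]); return C[:3,3]+d*(z-C[2,3])/d[2]
def proj(n,p,T=None):
    K,C=c2w(n,T); q=np.linalg.inv(C)@np.append(p,1); return np.array([K[0,2]+K[0,0]*q[0]/-q[2],K[1,2]-K[1,1]*q[1]/-q[2]])
def delta(T,P,yaw): # tool-frame offset to world P, and rotation about tool z so tool y -> world yaw, mod 180
    d=T[:3,:3].T@(np.array(P)-T[:3,3]); y=T[:3,1]; a=np.degrees(np.arctan2(y[1],y[0]))
    r=-((yaw-a+90)%180-90); return d.round(4),round(r,2)
E
python3 - <<'E'
from h import *
s=.64
for n,p,z in [("open end R",(342,282),.04),("stop",(268,273),.05),("railtop nw",(277,262),.04),("railtop ne",(342,266),.04),("grip",(439,285),.066),("knob",(448,310),.052),("blade",(432,267),.027),("mould",(304,210),.03)]:
    print(n,unproj("top",np.array(p)*s,z).round(3))
T=pose();print(T.round(3))
E
```

```text
open end R [0.539 0.022 0.04 ]
stop [0.556 0.184 0.05 ]
railtop nw [0.583 0.167 0.04 ]
railtop ne [0.575 0.023 0.04 ]
grip [ 0.529 -0.19   0.066]
knob [ 0.476 -0.211  0.052]
blade [ 0.577 -0.178  0.027]
mould [0.707 0.113 0.03 ]
[[-0.975  0.223 -0.     0.139]
 [ 0.223  0.975 -0.001  0.609]
 [-0.    -0.001 -1.     0.242]
 [ 0.     0.     0.     1.   ]]
```

Call:
jog_arm(deltas=[{"gripper": 1,"offset": [-0.034,-0.027,0.002],"rotation": [0,0,0]},{"gripper": 1,"offset": [-0.034,-0.027,0.002],"rotation": [0,0,0]},{"gripper": 1,"offset": [-0.034,-0.027,0.002],"rotation": [0,0,0]},{"gripper": 1,"offset": [-0.034,-0.027,0.002],"rotation": [0,0,0]},{"gripper": 1,"offset": [-0.034,-0.027,0.002],"rotation": [0,0,0]},{"gripper": 1,"offset": [-0.034,-0.027,0.002],"rotation": [0,0,0]},{"gripper": 1,"offset": [-0.034,-0.027,0.002],"rotation": [0,0,0]},{"gripper": 1,"offset": [-0.034,-0.027,0.002],"rotation": [0,0,0]},{"gripper": 1,"offset": [-0.034,-0.027,0.002],"rotation": [0,0,0]},{"gripper": 1,"offset": [-0.034,-0.027,0.002],"rotation": [0,0,0]},{"gripper": 1,"offset": [-0.034,-0.027,0.002],"rotation": [0,0,0]},{"gripper": 1,"offset": [-0.034,-0.027,0.002],"rotation": [0,0,0]},{"gripper": 1,"offset": [-0.034,-0.027,0.002],"rotation": [0,0,0]},{"gripper": 1,"offset": [-0.034,-0.027,0.002],"rotation": [0,0,-5]},{"gripper": 1,"offset": [-0.034,-0.027,0.002],"rotation": [0,0,-5]},{"gripper": 1,"offset": [0,0,0],"rotation": [0,0,0]},{"gripper": 1,"offset": [0,0,0],"rotation": [0,0,0]},{"gripper": 1,"offset": [0,0,0],"rotation": [0,0,0]}])

```text
clock: 1.9
position: [0.5485, 0.1043, 0.212]
ee_rot: [0.025, 1.0, 0.0, -0.0]
ft_force: [-0.6, 0.8, -0.2]
grip_width: 0.995
grasp_force: 0.0
```

```bash
python3 - <<'E'
from h import *
o=manip.get_obs();T=pose(o);np.save("T1.npy",T);im=imaging.camera("wrist");cv2.imwrite("w1.png",im)
cv2.imwrite("pics/w1.png",cv2.resize(im,(800,600),interpolation=cv2.INTER_CUBIC))
print(T.round(4),o["joint_pos"].round(2),o["clock"])
E
```

```text
[[-9.988e-01  4.960e-02 -8.000e-04  5.485e-01]
 [ 4.960e-02  9.988e-01  4.000e-04  1.043e-01]
 [ 8.000e-04  3.000e-04 -1.000e+00  2.120e-01]
 [ 0.000e+00  0.000e+00  0.000e+00  1.000e+00]] [-0.63  0.21  0.42  1.7  -0.09  1.25  1.33] 1.9
```

View pics/w1.png

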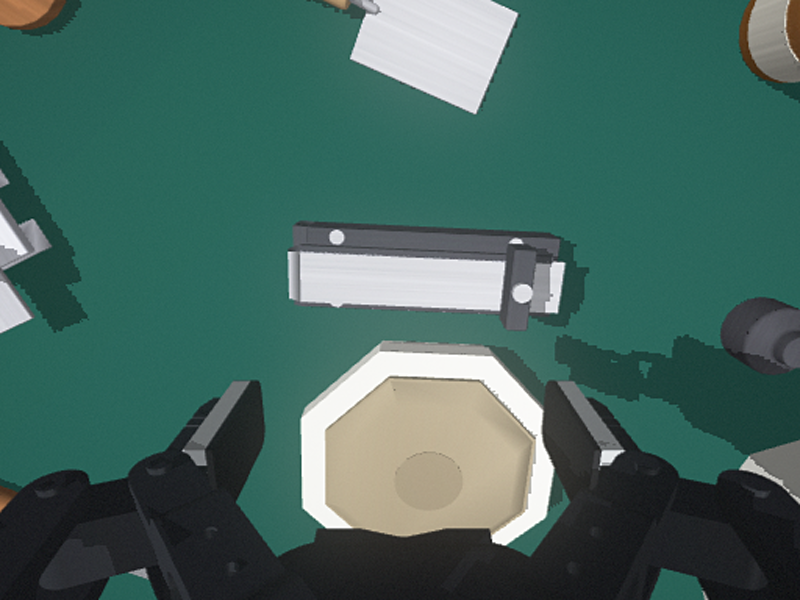

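The wrist view shows the rail's bright dovetail top running from (300,252)/(300,303) to about (564,263)/(561,313). The stop is at x 503–536 and the mouth is on the left at x≈290. I'll enlarge it for the corners.

```bash
python3 - <<'E'
import cv2
im=cv2.imread("w1.png")[135:220,175:375]
cv2.imwrite("pics/w1c.png",cv2.resize(im,(800,340),interpolation=cv2.INTER_CUBIC))
E
```

```text
(no output)
```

View pics/w1c.png

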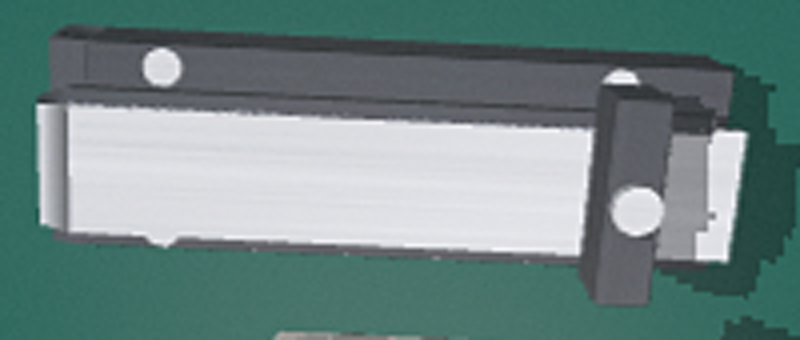

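```bash
python3 - <<'E'
from h import *
T=np.load("T1.npy")
f=lambda p,z=.04: unproj("wrist",np.array(p)/4+[175,135]-.375,z,T)
for n,p,z in [("tapA",(68,104),.04),("tapB",(68,234),.04),("mouA",(38,103),.0385),("mouB",(41,223),.0385),("farA",(746,130),.04),("farB",(730,262),.04),("stA",(592,127),.04),("stB",(583,253),.04)]: print(n,f(p,z).round(4))
A,B,C,D=[f(p)[:2] for p in [(68,104),(68,234),(746,130),(730,262)]]
ax=(C+D-A-B)/2; L=np.linalg.norm(ax); ax/=L
print("len",L,"w",np.linalg.norm(A-B),np.linalg.norm(C-D),"yaw",np.degrees(np.arctan2(ax[1],ax[0])))
ends=(C+D)/2; mo=(A+B)/2-ax*.008; print("mouth",mo,ends-ax*.18, "edge yaws",[np.degrees(np.arctan2(*(q-p)[::-1])) for p,q in((A,C),(B,D))])
st=(f((592,127))+f((583,253)))[:2]/2; print("stop x from mouth",(st-mo)@ax)
# carriage rough from same pic
for p in [(45,235)]: print(unproj("wrist",np.array(p)*.64,.03,T))
E
```

```text
tapA [0.5323 0.0401 0.04  ]
tapB [0.5666 0.0363 0.04  ]
mouA [0.532  0.0323 0.0385]
mouB [0.5637 0.0293 0.0385]
farA [0.5474 0.2111 0.04  ]
farB [0.5827 0.2087 0.04  ]
stA [0.5447 0.1721 0.04  ]
stB [0.5784 0.1702 0.04  ]
len 0.17239115771305608 w 0.03444596969123428 0.03542231507924432 yaw 84.80397471900773
mouth [0.54872776 0.03025644] [0.54876318 0.03064599] edge yaws [np.float64(84.96662062390922), np.float64(84.64279363816587)]
stop x from mouth 0.14144137358731573
[ 0.51549245 -0.12821204  0.03      ]
```

```bash
python3 - <<'E'
from h import *
T=np.load("T1.npy")
f=lambda p,z=.04: unproj("wrist",np.array(p)/4+[175,135]-.375,z,T)[:2]
a=np.radians(84.8);X=np.array([np.cos(a),np.sin(a)]);Y=np.array([-X[1],X[0]]);mo=np.array([.5487,.0303])
for n,p,z in [("base+y edge",(85,30),.026),("base+y edge",(700,58),.026),("darkband lo",(300,93),.04),("bright hi",(300,113),.04),("bright lo",(300,243),.04),("dark lo",(300,250),.04)]+[("stoptop",p,z) for p in((606,88),(597,303),(672,95),(650,303)) for z in(.051,.062)]+[("bolt",(163,67),.026),("bolt",(622,77),.026),("boltlow",(163,246),.028)]:
    d=f(p,z)-mo; print(n,z,(d@X*1e3).round(1),(d@Y*1e3).round(1))
E
```

```text
base+y edge 0.026 10.2 33.8
base+y edge 0.026 170.2 33.3
darkband lo 0.04 66.6 22.4
bright hi 0.04 66.8 17.3
bright lo 0.04 68.0 -17.2
dark lo 0.04 68.0 -19.1
stoptop 0.051 140.7 29.0
stoptop 0.062 138.1 31.0
stoptop 0.051 144.4 -26.5
stoptop 0.062 141.7 -22.4
stoptop 0.051 156.8 27.9
stoptop 0.062 153.6 30.0
stoptop 0.051 157.9 -25.9
stoptop 0.062 154.7 -21.8
bolt 0.026 30.4 25.0
bolt 0.026 150.5 27.4
boltlow 0.028 30.7 -23.6
```

Call:
jog_arm(deltas=[{"gripper": 1,"offset": [0.001,-0.042,0.0],"rotation": [0,0,0]},{"gripper": 1,"offset": [0.001,-0.042,0.0],"rotation": [0,0,0]},{"gripper": 1,"offset": [0.001,-0.042,0.0],"rotation": [0,0,0]},{"gripper": 1,"offset": [0.001,-0.042,0.01],"rotation": [0,0,0]},{"gripper": 1,"offset": [0.001,-0.042,0.01],"rotation": [0,0,0]},{"gripper": 1,"offset": [0.001,-0.042,0.01],"rotation": [0,0,0]},{"gripper": 1,"offset": [0,-0.042,0.02],"rotation": [0,0,-7]},{"gripper": 1,"offset": [0,0,0.01],"rotation": [0,0,-7]},{"gripper": 1,"offset": [0,0,0],"rotation": [0,0,-7]},{"gripper": 1,"offset": [0,0,0],"rotation": [0,0,0]},{"gripper": 1,"offset": [0,0,0],"rotation": [0,0,0]}])

```text
clock: 3.05
position: [0.5286, -0.189, 0.1526]
ee_rot: [-0.156, 0.988, 0.0, 0.0]
ft_force: [0.7, 2.0, -0.9]
grip_width: 1.0
grasp_force: 0.0
```

```bash
python3 - <<'E'
from h import *
o=manip.get_obs();T=pose(o);np.save("T2.npy",T);im=imaging.camera("wrist");cv2.imwrite("w2.png",im)
cv2.imwrite("pics/w2.png",cv2.resize(im[50:350,56:456],(800,600),interpolation=cv2.INTER_CUBIC))
print(T.round(4),o["joint_pos"].round(2),o["clock"])
E
```

```text
[[-9.511e-01 -3.090e-01  6.000e-04  5.286e-01]
 [-3.090e-01  9.511e-01  6.000e-04 -1.890e-01]
 [-8.000e-04  3.000e-04 -1.000e+00  1.526e-01]
 [ 0.000e+00  0.000e+00  0.000e+00  1.000e+00]] [-0.21  0.28  0.55  1.77 -0.16  1.13  2.28] 3.05
```

View pics/w2.png

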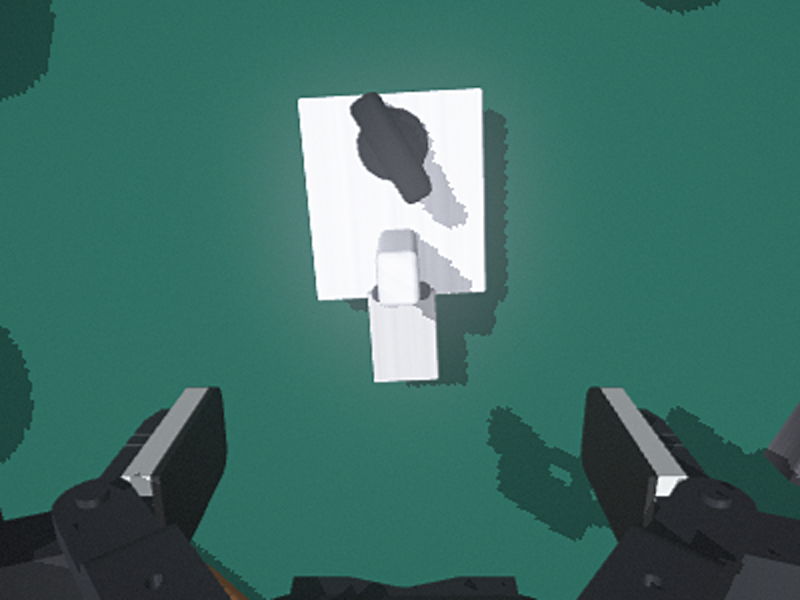

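The carriage plate corners in this view are at (299,98), (481,88), (485,290) and (318,300). The knob bar runs from (366,97) to (415,198). The grip block's top face is around (398,278), and the blade ends at (374–438,381).

```bash
python3 - <<'E'
from h import *
from scipy.optimize import least_squares
T=np.load("T2.npy")
f=lambda p,z: unproj("wrist",np.array(p)/2+[56,50]-.25,z,T)[:2]
P=np.array([f(p,.023) for p in[(299,98),(481,88),(485,290),(318,300)]])
M=np.array([[-38,52],[38,52],[38,-36],[-38,-36]])/1e3
rot=lambda a:np.array([[np.cos(a),-np.sin(a)],[np.sin(a),np.cos(a)]])
r=least_squares(lambda v:((M@rot(v[2]).T+v[:2])-P).ravel(),[.51,-.19,1.9])
print(r.x[:2],np.degrees(r.x[2]),(r.fun*1e3).round(1))
o,Rm=r.x[:2],rot(r.x[2])
for n,p,z in[("block",(398,279),.066),("bladeL",(374,381),.025),("bladeR",(438,379),.025),("knobA",(366,97),.0525),("knobB",(415,198),.0525)]:
    print(n,f(p,z).round(4),((f(p,z)-o)@Rm*1e3).round(1))
g=o+Rm@[0,-.015]
print(g,delta(T,[*g,.05-.008],np.degrees(r.x[2])))
E
```

```text
[ 0.50713625 -0.19728821] 111.20440693167613 [-0.  -1.  -0.8  0.5  0.6  0.7  0.3 -0.2]
block [ 0.5208 -0.192 ] [ -0.  -14.6]
bladeL [ 0.5838 -0.1838] [-15.1 -76.4]
bladeR [ 0.5736 -0.1557] [ 14.7 -77. ]
knobA [ 0.4627 -0.2231] [-8.  50.7]
knobB [ 0.4921 -0.1946] [ 7.9 13. ]
[ 0.52112069 -0.19186277] (array([ 0.0081, -0.0004,  0.1106]), np.float64(-3.21))
```

Call:
jog_arm(deltas=[{"gripper": 1,"offset": [0.008,0,0.02],"rotation": [0,0,-3.2]},{"gripper": 1,"offset": [0,0,0.03],"rotation": [0,0,0]},{"gripper": 1,"offset": [0,0,0.03],"rotation": [0,0,0]},{"gripper": 0.7,"offset": [0,0,0.02],"rotation": [0,0,0]},{"gripper": 0.5,"offset": [0,0,0.0106],"rotation": [0,0,0]},{"gripper": 0.3,"offset": [0,0,0],"rotation": [0,0,0]},{"gripper": 0,"offset": [0,0,0],"rotation": [0,0,0]},{"gripper": 0,"offset": [0,0,0],"rotation": [0,0,0]},{"gripper": 0,"offset": [0,0,0],"rotation": [0,0,0]},{"gripper": 0,"offset": [0,0,0],"rotation": [0,0,0]},{"gripper": 0,"offset": [0,0,0],"rotation": [0,0,0]},{"gripper": 0,"offset": [0,0,0],"rotation": [0,0,0]}], newtons=60)

```text
clock: 4.3
position: [0.5218, -0.1928, 0.0431]
ee_rot: [-0.185, 0.983, -0.0, 0.001]
ft_force: [0.7, 0.3, 7.5]
grip_width: 0.18
grasp_force: 59.5
```

```bash
python3 - <<'E'
from h import *
o=manip.get_obs();T=pose(o);print(T.round(4),o["joint_pos"].round(2),o["torque"],o["grip_width"])
X=T[:3,1]
a=np.radians(84.8);X=np.array([np.cos(a),np.sin(a)]);Y=np.array([-X[1],X[0]]);mo=np.array([.5487,.0303])
# tool target: carriage origin 70 mm before mouth, underside .026
for b in(.09,.03): print(delta(T,[*(mo-X*b-Y*.015),T[2,3]+.027],84.8))
E
```

```text
[[-9.316e-01 -3.634e-01  2.500e-03  5.218e-01]
 [-3.634e-01  9.316e-01 -2.000e-04 -1.928e-01]
 [-2.300e-03 -1.100e-03 -1.000e+00  4.310e-02]
 [ 0.000e+00  0.000e+00  0.000e+00  1.000e+00]] [-0.15  0.41  0.5   1.87 -0.25  0.91  2.41] [0.05081344 0.13540957 0.02959574] 0.17982971735041028
(array([-0.0795,  0.1108, -0.0269]), np.float64(26.51))
(array([-0.1063,  0.1645, -0.0269]), np.float64(26.51))
```

Call:
jog_arm(deltas=[{"gripper": 0,"offset": [0,0,-0.01],"rotation": [0,0,0]},{"gripper": 0,"offset": [0,0,-0.02],"rotation": [0,0,0]},{"gripper": 0,"offset": [-0.02,0.028,-0.005],"rotation": [0,0,0]},{"gripper": 0,"offset": [-0.02,0.028,0],"rotation": [0,0,0]},{"gripper": 0,"offset": [-0.02,0.028,0],"rotation": [0,0,0]},{"gripper": 0,"offset": [-0.0195,0.0268,0],"rotation": [0,0,6.5]},{"gripper": 0,"offset": [0,0,0],"rotation": [0,0,7]},{"gripper": 0,"offset": [0,0,0],"rotation": [0,0,7]},{"gripper": 0,"offset": [0,0,0],"rotation": [0,0,6]},{"gripper": 0,"offset": [0,0,0],"rotation": [0,0,0]},{"gripper": 0,"offset": [0,0,0],"rotation": [0,0,0]}])

```text
clock: 5.4
position: [0.5542, -0.0603, 0.0768]
ee_rot: [0.044, 0.999, 0.0, -0.0]
ft_force: [-0.8, 0.1, -4.6]
grip_width: 0.178
grasp_force: 59.4
```

```bash
python3 - <<'E'
from h import *
o=manip.get_obs();T=pose(o);np.save("T3.npy",T);im=imaging.camera("wrist");cv2.imwrite("w3.png",im)
cv2.imwrite("pics/w3.png",cv2.resize(im[80:290,190:470],(800,600),interpolation=cv2.INTER_CUBIC))
print(T.round(4),o["joint_pos"].round(2),o["ft_force"],o["torque"],o["grip_width"])
a=np.radians(84.8);X=np.array([np.cos(a),np.sin(a)]);Y=np.array([-X[1],X[0]]);mo=np.array([.5487,.0303])
print(delta(T,[*(mo-X*.09-Y*.015),.0701],84.8))
E
```

```text
[[-9.962e-01  8.710e-02 -5.000e-04  5.542e-01]
 [ 8.710e-02  9.962e-01  1.000e-04 -6.030e-02]
 [ 5.000e-04  0.000e+00 -1.000e+00  7.680e-02]
 [ 0.000e+00  0.000e+00  0.000e+00  1.000e+00]] [-0.44  0.37  0.55  1.85 -0.23  0.98  1.7 ] [-0.81187888  0.05692219 -4.56399591] [-0.01206976 -0.10009197 -0.01783321] 0.17752459124825384
(array([-0.0014, -0.0003,  0.0067]), np.float64(0.2))
```

View pics/w3.png

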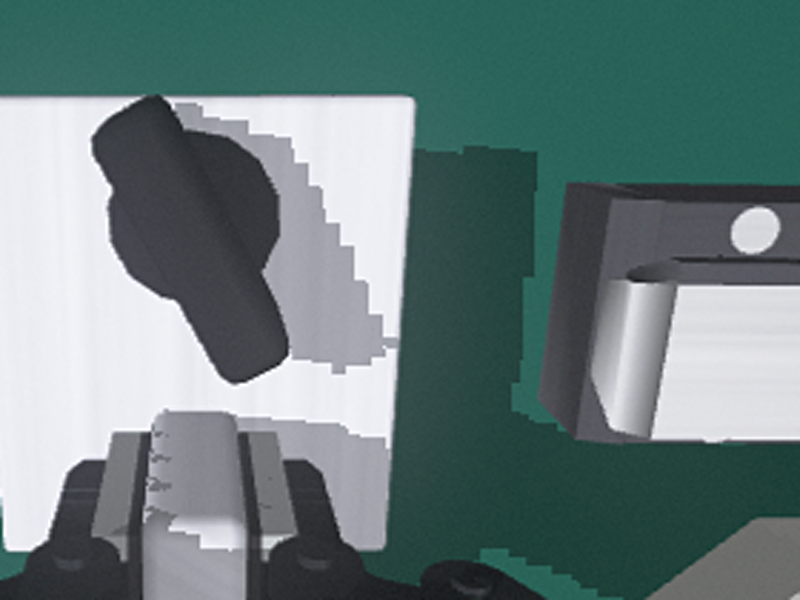

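```bash
python3 - <<'E'
from h import *
T=np.load("T3.npy")
f=lambda p,z: unproj("wrist",np.array(p)*.35+[190,80]-.325,z,T)[:2]
X=T[:2,1];Y=-np.array([X[1],-X[0]]);o=T[:2,3]+Y*.015
print("Y",Y)
for n,p,z in[("car NE",(415,97),.0567),("car SE",(386,550),.0567),("tap A",(677,283),.04),("tap B",(650,438),.04),("brightA far",(799,285),.04),("brightB far",(799,440),.04),("band up",(700,260),.04),("base topedge",(660,200),.026),("base bottom edge",(660,184),0.),("base end top",(612,198),.0235),("base end bot",(568,184),0),("base end bot -y",(576,440),0),("base end bot -y",(541,405),0),("mouth",(591,350),.0385)]:
    d=f(p,z)-o; print(n,(d@X*1e3).round(1),(d@Y*1e3).round(1))
E
```

```text
Y [-0.99619906  0.08710592]
car NE 38.4 52.7
car SE 39.3 -34.4
tap A 97.5 15.8
tap B 97.3 -18.0
brightA far 121.9 15.4
brightB far 128.9 -18.5
band up 101.3 20.5
base topedge 99.0 30.0
base bottom edge 112.4 29.4
base end top 90.1 30.0
base end bot 90.4 29.4
base end bot -y 101.0 -37.4
base end bot -y 90.7 -27.6
mouth 83.0 1.1
```

Call:
jog_arm(deltas=[{"gripper": 0,"offset": [0,0.01,0.003],"rotation": [0,0,0.3]},{"gripper": 0,"offset": [0,0.012,0.0035],"rotation": [0,0,0]},{"gripper": 0,"offset": [0,0.012,0],"rotation": [0,0,0]},{"gripper": 0,"offset": [0,0.01,0],"rotation": [0,0,0]},{"gripper": 0,"offset": [0,0.004,0],"rotation": [0,0,0]},{"gripper": 0,"offset": [0,0.004,0],"rotation": [0,0,0]},{"gripper": 0,"offset": [0,0.004,0],"rotation": [0,0,0]},{"gripper": 0,"offset": [0,0,0],"rotation": [0,0,0]}])

```text
clock: 6.25
position: [0.5597, -0.0043, 0.0702]
ee_rot: [0.048, 0.999, 0.0, -0.0]
ft_force: [-0.7, -0.3, -4.8]
grip_width: 0.18
grasp_force: 59.4
```

Call:
jog_arm(deltas=[{"gripper": 0,"offset": [0,0.003,0],"rotation": [0,0,0]},{"gripper": 0,"offset": [0,0.003,0],"rotation": [0,0,0]},{"gripper": 0,"offset": [0,0.003,0],"rotation": [0,0,0]},{"gripper": 0,"offset": [0,0,0],"rotation": [0,0,0]}])

```text
clock: 6.65
position: [0.5603, 0.005, 0.07]
ee_rot: [0.047, 0.999, 0.0, -0.0]
ft_force: [-2.0, 0.7, -5.4]
grip_width: 0.174
grasp_force: 59.4
```

Call:
jog_arm(deltas=[{"gripper": 0,"offset": [0,0.004,0],"rotation": [0,0,0]},{"gripper": 0,"offset": [0,0.004,0],"rotation": [0,0,0]},{"gripper": 0,"offset": [0,0.004,0],"rotation": [0,0,0]},{"gripper": 0,"offset": [0,0.004,0],"rotation": [0,0,0]},{"gripper": 0,"offset": [0,0.004,0],"rotation": [0,0,0]},{"gripper": 0,"offset": [0,0,0],"rotation": [0,0,0]}])

```text
clock: 7.25
position: [0.5624, 0.0254, 0.07]
ee_rot: [0.047, 0.999, 0.0, -0.0]
ft_force: [-3.4, 1.2, -6.4]
grip_width: 0.177
grasp_force: 59.3
```

```bash
python3 - <<'E'
from h import *
o=manip.get_obs();T=pose(o);np.save("T4.npy",T);im=imaging.camera("wrist");cv2.imwrite("w4.png",im)
cv2.imwrite("pics/w4.png",cv2.resize(im[80:290,190:470],(800,600),interpolation=cv2.INTER_CUBIC))
print(T.round(4),o["ft_force"],o["torque"])
E
```

```text
[[-9.955e-01  9.440e-02 -5.000e-04  5.624e-01]
 [ 9.440e-02  9.955e-01  8.000e-04  2.540e-02]
 [ 5.000e-04  8.000e-04 -1.000e+00  7.000e-02]
 [ 0.000e+00  0.000e+00  0.000e+00  1.000e+00]] [-3.4232655   1.2184055  -6.39374677] [0.31472143 0.8477191  0.14980256]
```

View pics/w4.png

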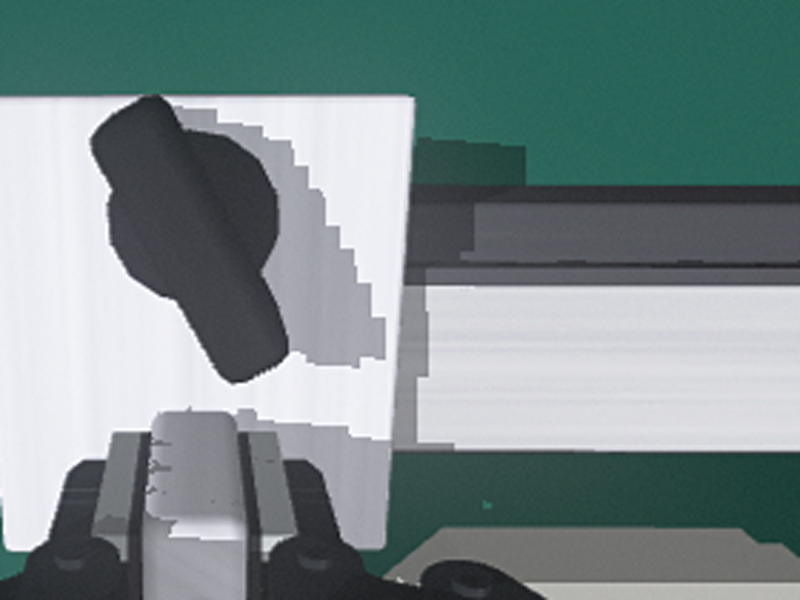

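The carriage is on the dovetail and its front edge has passed the mouth. The rail edges run level in the view, so the yaw is aligned, and the forces are small.

Call:
jog_arm(deltas=[{"gripper": 0,"offset": [0.0004,0.005,0.0003],"rotation": [0,0,0]},{"gripper": 0,"offset": [0.0001,0.006,0.0002],"rotation": [0,0,0]},{"gripper": 0,"offset": [0,0.006,0],"rotation": [0,0,0]},{"gripper": 0,"offset": [0,0.006,0],"rotation": [0,0,0]},{"gripper": 0,"offset": [0,0.006,0],"rotation": [0,0,0]},{"gripper": 0,"offset": [0,0.006,0],"rotation": [0,0,0]},{"gripper": 0,"offset": [0,0.005,0],"rotation": [0,0,0]},{"gripper": 0,"offset": [0,0,0],"rotation": [0,0,0]}])

```text
clock: 8.1
position: [0.5659, 0.0656, 0.0697]
ee_rot: [0.047, 0.999, 0.001, 0.0]
ft_force: [-2.6, 1.5, -5.6]
grip_width: 0.184
grasp_force: 59.4
```

Call:
jog_arm(deltas=[{"gripper": 0,"offset": [0.0001,0.006,0.0],"rotation": [0,0,0]},{"gripper": 0,"offset": [0,0.006,0],"rotation": [0,0,0]},{"gripper": 0,"offset": [0,0.006,0],"rotation": [0,0,0]},{"gripper": 0,"offset": [0,0.006,0],"rotation": [0,0,0]},{"gripper": 0,"offset": [0.0001,0.006,0],"rotation": [0,0,0]},{"gripper": 0,"offset": [0,0.006,0],"rotation": [0,0,0]},{"gripper": 0,"offset": [0,0.006,0],"rotation": [0,0,0]},{"gripper": 0,"offset": [0.0001,0.006,0],"rotation": [0,0,0]},{"gripper": 0,"offset": [0,0.004,0],"rotation": [0,0,0]},{"gripper": 0,"offset": [0,0,0],"rotation": [0,0,0]}])

```text
clock: 9.1
position: [0.5707, 0.1171, 0.0698]
ee_rot: [0.047, 0.999, 0.0, 0.0]
ft_force: [-1.0, 1.4, -5.2]
grip_width: 0.175
grasp_force: 59.4
```

Roughly 14 mm remain, so I'll go gently from here.

Call:
jog_arm(deltas=[{"gripper": 0,"offset": [0,0.003,0],"rotation": [0,0,0]},{"gripper": 0,"offset": [0,0.003,0],"rotation": [0,0,0]},{"gripper": 0,"offset": [0,0.002,0],"rotation": [0,0,0]},{"gripper": 0,"offset": [0,0.001,0],"rotation": [0,0,0]},{"gripper": 0,"offset": [0,0,0],"rotation": [0,0,0]}])

```text
clock: 9.6
position: [0.5715, 0.1251, 0.0698]
ee_rot: [0.048, 0.999, 0.0, 0.0]
ft_force: [-1.3, 0.7, -5.6]
grip_width: 0.178
grasp_force: 59.5
```

Call:
jog_arm(deltas=[{"gripper": 0,"offset": [0,0.001,0],"rotation": [0,0,0]},{"gripper": 0,"offset": [0,0.001,0],"rotation": [0,0,0]},{"gripper": 0,"offset": [0,0,0],"rotation": [0,0,0]}])

```text
clock: 9.9
position: [0.5716, 0.127, 0.0697]
ee_rot: [0.048, 0.999, 0.0, 0.0]
ft_force: [-0.9, -0.4, -5.1]
grip_width: 0.178
grasp_force: 59.5
```

Call:
jog_arm(deltas=[{"gripper": 0,"offset": [0,0.001,0],"rotation": [0,0,0]},{"gripper": 0,"offset": [0,0.001,0],"rotation": [0,0,0]},{"gripper": 0,"offset": [0,0,0],"rotation": [0,0,0]}])

```text
clock: 10.2
position: [0.5718, 0.1291, 0.0697]
ee_rot: [0.048, 0.999, 0.0, 0.0]
ft_force: [-0.7, 0.7, -4.6]
grip_width: 0.178
grasp_force: 59.5
```

Call:
jog_arm(deltas=[{"gripper": 0,"offset": [0,0.001,0],"rotation": [0,0,0]},{"gripper": 0,"offset": [0,0.001,0],"rotation": [0,0,0]},{"gripper": 0,"offset": [0,0,0],"rotation": [0,0,0]}])

```text
clock: 10.5
position: [0.5719, 0.13, 0.0697]
ee_rot: [0.048, 0.999, -0.0, -0.0]
ft_force: [-2.2, -3.7, -3.2]
grip_width: 0.18
grasp_force: 59.8
```

Call:
jog_arm(deltas=[{"gripper": 0,"offset": [0,0.001,0],"rotation": [0,0,0]},{"gripper": 0,"offset": [0,0,0],"rotation": [0,0,0]}])

```text
clock: 10.7
position: [0.572, 0.1301, 0.0697]
ee_rot: [0.048, 0.999, -0.001, -0.0]
ft_force: [-2.8, -7.6, -2.0]
grip_width: 0.179
grasp_force: 60.1
```

Call:
jog_arm(deltas=[{"gripper": 0,"offset": [0,0.001,0],"rotation": [0,0,0]},{"gripper": 0,"offset": [0,0,0],"rotation": [0,0,0]}])

```text
clock: 10.9
position: [0.572, 0.1301, 0.0697]
ee_rot: [0.049, 0.999, -0.001, -0.0]
ft_force: [-4.2, -9.8, 0.0]
grip_width: 0.177
grasp_force: 60.4
```

Contact with the stop came at y≈0.130 with a push of about 10 N. Next I release the block and move over the knob.

Call:
jog_arm(deltas=[{"gripper": 0,"offset": [0,-0.001,0],"rotation": [0,0,0]},{"gripper": 0.4,"offset": [0,0,0],"rotation": [0,0,0]},{"gripper": 0.4,"offset": [0,0,0],"rotation": [0,0,0]},{"gripper": 0.4,"offset": [0,0,0],"rotation": [0,0,0]},{"gripper": 0.4,"offset": [0,0,-0.01],"rotation": [0,0,0]},{"gripper": 0.4,"offset": [0,0,-0.02],"rotation": [0,0,0]},{"gripper": 0.4,"offset": [0,0,-0.02],"rotation": [0,0,0]},{"gripper": 0.4,"offset": [0.023,0,-0.02],"rotation": [0,0,0]},{"gripper": 0.4,"offset": [0.024,0,0],"rotation": [0,0,0]},{"gripper": 0.4,"offset": [0,0,0],"rotation": [0,0,0]},{"gripper": 0.4,"offset": [0,0,0],"rotation": [0,0,0]}])

```text
clock: 12.0
position: [0.5255, 0.1368, 0.1407]
ee_rot: [0.047, 0.999, 0.001, 0.001]
ft_force: [0.3, -0.2, 0.9]
grip_width: 0.401
grasp_force: 0.0
```

```bash
python3 - <<'E'
from h import *
o=manip.get_obs();T=pose(o);np.save("T5.npy",T);im=imaging.camera("wrist");cv2.imwrite("w5.png",im)
cv2.imwrite("pics/w5.png",cv2.resize(im[100:384,90:468],(800,600),interpolation=cv2.INTER_CUBIC))
print(T.round(4),o["joint_pos"].round(2),o["ft_force"],o["torque"])
E
```

```text
[[-0.9955  0.0947  0.0013  0.5255]
 [ 0.0948  0.9955  0.0013  0.1368]
 [-0.0012  0.0014 -1.      0.1407]
 [ 0.      0.      0.      1.    ]] [-0.78  0.25  0.51  1.83 -0.14  1.1   1.25] [ 0.26372089 -0.24896665  0.88973605] [ 0.02348368 -0.04044457  0.03656008]
```

View pics/w5.png

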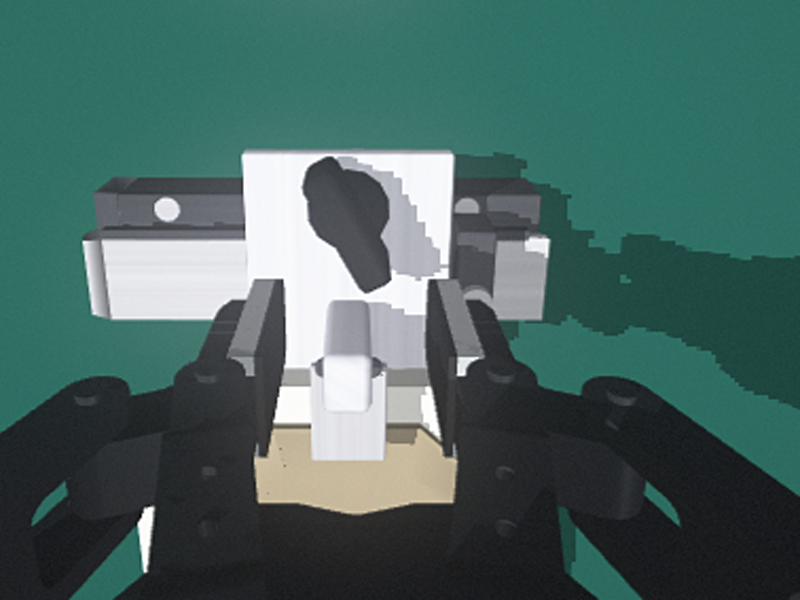

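The carriage's right edge meets the stop at x≈453. The knob bar runs from (325,160) to (376,288), and the plate's back corners are at (243,151) and (453,151).

```bash
python3 - <<'E'
from h import *
T=np.load("T5.npy")
f=lambda p,z: unproj("wrist",np.array(p)*[.4725,.4733]+[90,100]-.27,z,T)[:2]
g=lambda P:((proj("wrist",P,T)+.27-[90,100])/[.4725,.4733]).round(0)
a=np.radians(84.6);X=np.array([np.cos(a),np.sin(a)]);Y=np.array([-X[1],X[0]])
c=(f((243,151),.049)+f((453,151),.049))/2; print("width",np.linalg.norm(f((243,151),.049)-f((453,151),.049)))
o1=c-Y*.052; print("origin cam",o1)
o2=np.array([.572,.1301])+Y*.0153; print("origin tool",o2)
for o in(o1,o2):
  k=o+Y*.0317; print("knob",k, "delta",delta(T,[*k,.067],84.6+35))
  for ang in(125,115):
    b=np.radians(ang);u=np.cos(b)*X+np.sin(b)*Y;v=np.array([-u[1],u[0]])
    print(ang,[g([*(k+s*.022*u+t*.006*v),.0785]) for s,t in((1,1),(1,-1),(-1,-1),(-1,1))])
E
```

```text
width 0.07425021017222315
origin cam [0.55571046 0.1329113 ]
origin tool [0.5567679  0.13153986]
knob [0.52415114 0.13589453] delta (array([ 0.0013, -0.0011,  0.0737]), np.float64(-35.04))
125 [array([291., 191.]), array([322., 170.]), array([401., 276.]), array([371., 296.])]
115 [array([300., 183.]), array([335., 167.]), array([393., 284.]), array([359., 298.])]
knob [0.52520859 0.13452309] delta (array([ 0.0002, -0.0024,  0.0736]), np.float64(-35.04))
125 [array([287., 195.]), array([318., 174.]), array([397., 280.]), array([367., 299.])]
115 [array([296., 186.]), array([331., 171.]), array([389., 288.]), array([356., 302.])]
```

Call:
jog_arm(deltas=[{"gripper": 0.4,"offset": [0.0007,-0.0022,0],"rotation": [0,0,-6.75]},{"gripper": 0.4,"offset": [0,0,0],"rotation": [0,0,-6.75]},{"gripper": 0.4,"offset": [0,0,0],"rotation": [0,0,-6.75]},{"gripper": 0.4,"offset": [0,0,0],"rotation": [0,0,-6.75]},{"gripper": 0.4,"offset": [0,0,0.02],"rotation": [0,0,0]},{"gripper": 0.4,"offset": [0,0,0.02],"rotation": [0,0,0]},{"gripper": 0.4,"offset": [0,0,0.02],"rotation": [0,0,0]},{"gripper": 0.4,"offset": [0,0,0.0135],"rotation": [0,0,0]},{"gripper": 0.4,"offset": [0,0,0],"rotation": [0,0,0]},{"gripper": 0.4,"offset": [0,0,0],"rotation": [0,0,0]}])

```text
clock: 13.05
position: [0.5248, 0.134, 0.0665]
ee_rot: [-0.187, 0.982, -0.0, 0.0]
ft_force: [-0.2, -0.8, 1.4]
grip_width: 0.401
grasp_force: 0.0
```

```bash
python3 - <<'E'
from h import *
o=manip.get_obs();T=pose(o);im=imaging.camera("wrist")
cv2.imwrite("pics/w6.png",cv2.resize(im[100:384,90:468],(800,600),interpolation=cv2.INTER_CUBIC))
print(T.round(4),o["ft_force"],o["torque"])
E
```

```text
[[-9.304e-01 -3.665e-01  2.000e-04  5.248e-01]
 [-3.665e-01  9.304e-01 -2.000e-04  1.340e-01]
 [-1.000e-04 -3.000e-04 -1.000e+00  6.650e-02]
 [ 0.000e+00  0.000e+00  0.000e+00  1.000e+00]] [-0.22985815 -0.75575163  1.39789597] [-0.02388285 -0.00209546  0.04565758]
```

View pics/w6.png

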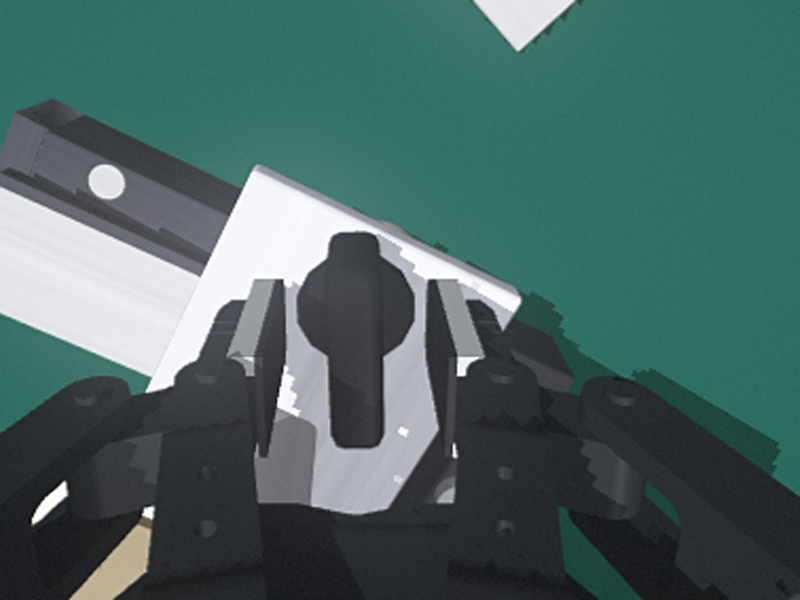

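The bar at x≈355 is centred and aligned between the pads, so I'll close on it.

Call:
jog_arm(deltas=[{"gripper": 0,"offset": [0,0,0],"rotation": [0,0,0]},{"gripper": 0,"offset": [0,0,0],"rotation": [0,0,0]},{"gripper": 0,"offset": [0,0,0],"rotation": [0,0,0]},{"gripper": 0,"offset": [0,0,0],"rotation": [0,0,0]},{"gripper": 0,"offset": [0,0,0],"rotation": [0,0,0]}], newtons=80)

```text
clock: 13.6
position: [0.525, 0.1342, 0.0673]
ee_rot: [-0.187, 0.982, 0.0, 0.001]
ft_force: [-0.6, -1.2, 5.3]
grip_width: 0.119
grasp_force: 78.0
```

```bash
cat > t.py <<'E'
from h import *
o=manip.get_obs();T=pose(o);print(o["position"].round(4),"yaw",np.degrees(np.arctan2(T[1,1],T[0,1])).round(2),o["ft_force"].round(1),o["torque"].round(3),"j7",o["joint_pos"][6].round(2),o["grip_width"].round(3))
E
python3 t.py
```

```text
Traceback (most recent call last):
  File "t.py", line 2, in <module>
    o=manip.get_obs();T=pose(o);print(o["position"].round(4),"yaw",np.degrees(np.arctan2(T[1,1],T[0,1])).round(2),o["ft_force"].round(1),o["torque"].round(3),"j7",o["joint_pos"][6].round(2),o["grip_width"].round(3))
                                                                                                                                                                                              ^^^^^^^^^^^^^^^^^^^^^
AttributeError: 'float' object has no attribute 'round'
```

Call:
jog_arm(deltas=[{"gripper": 0,"offset": [0,0,0],"rotation": [0,0,4]},{"gripper": 0,"offset": [0,0,0],"rotation": [0,0,4]},{"gripper": 0,"offset": [0,0,0],"rotation": [0,0,2]},{"gripper": 0,"offset": [0,0,0],"rotation": [0,0,0]}])

```text
clock: 14.0
position: [0.525, 0.1343, 0.0673]
ee_rot: [-0.1, 0.995, 0.0, 0.001]
ft_force: [-1.8, -0.6, 5.2]
grip_width: 0.117
grasp_force: 78.0
```

```bash
python3 t.py
```

```text
Traceback (most recent call last):
  File "t.py", line 2, in <module>
    o=manip.get_obs();T=pose(o);print(o["position"].round(4),"yaw",np.degrees(np.arctan2(T[1,1],T[0,1])).round(2),o["ft_force"].round(1),o["torque"].round(3),"j7",o["joint_pos"][6].round(2),o["grip_width"].round(3))
                                                                                                                                                                                              ^^^^^^^^^^^^^^^^^^^^^
AttributeError: 'float' object has no attribute 'round'
```

Call:
jog_arm(deltas=[{"gripper": 0,"offset": [0,0,-0.0005],"rotation": [0,0,0]},{"gripper": 0,"offset": [0,0,0],"rotation": [0,0,4]},{"gripper": 0,"offset": [0,0,0],"rotation": [0,0,2]},{"gripper": 0,"offset": [0,0,0],"rotation": [0,0,0]}])

```text
clock: 14.4
position: [0.5248, 0.1344, 0.0673]
ee_rot: [-0.048, 0.999, 0.0, 0.001]
ft_force: [-1.1, -0.6, 3.5]
grip_width: 0.121
grasp_force: 78.7
```

```bash
sed -i 's/,o\["grip_width"\].round(3)//' t.py; python3 t.py
```

```text
[0.5248 0.1344 0.0673] yaw 95.5 [-1.1 -0.6  3.5] [-0.108  0.008 -0.101] j7 1.49
```

Call:
jog_arm(deltas=[{"gripper": 0,"offset": [0,0,0],"rotation": [0,0,4]},{"gripper": 0,"offset": [0,0,0],"rotation": [0,0,2]},{"gripper": 0,"offset": [0,0,0],"rotation": [0,0,0]}])

```text
clock: 14.7
position: [0.5248, 0.1344, 0.0673]
ee_rot: [0.004, 1.0, 0.0, 0.001]
ft_force: [0.1, 0.3, 6.8]
grip_width: 0.119
grasp_force: 78.9
```

```bash
python3 t.py
```

```text
[0.5248 0.1344 0.0673] yaw 89.56 [0.1 0.3 6.8] [ 0.069  0.035 -0.065] j7 1.39
```

Call:
jog_arm(deltas=[{"gripper": 0,"offset": [0,0,0],"rotation": [0,0,4]},{"gripper": 0,"offset": [0,0,0],"rotation": [0,0,2]},{"gripper": 0,"offset": [0,0,0],"rotation": [0,0,0]}])

```text
clock: 15.0
position: [0.5248, 0.1345, 0.0673]
ee_rot: [0.056, 0.998, 0.0, 0.0]
ft_force: [-0.6, 0.0, 5.7]
grip_width: 0.125
grasp_force: 79.0
```

```bash
python3 t.py
```

```text
[0.5248 0.1345 0.0673] yaw 83.58 [-0.6  0.   5.7] [ 0.088  0.039 -0.098] j7 1.29
```

Call:
jog_arm(deltas=[{"gripper": 0,"offset": [0,0,0],"rotation": [0,0,4]},{"gripper": 0,"offset": [0,0,0],"rotation": [0,0,2]},{"gripper": 0,"offset": [0,0,0],"rotation": [0,0,0]}])

```text
clock: 15.3
position: [0.5247, 0.1347, 0.0673]
ee_rot: [0.108, 0.994, 0.0, 0.0]
ft_force: [-1.0, 1.1, 6.5]
grip_width: 0.122
grasp_force: 79.1
```

```bash
python3 t.py
```

```text
[0.5247 0.1347 0.0673] yaw 77.59 [-1.   1.1  6.5] [ 0.171  0.246 -0.054] j7 1.2
```

Call:
jog_arm(deltas=[{"gripper": 0,"offset": [0,0,0],"rotation": [0,0,4]},{"gripper": 0,"offset": [0,0,0],"rotation": [0,0,2]},{"gripper": 0,"offset": [0,0,0],"rotation": [0,0,0]}])

```text
clock: 15.6
position: [0.5244, 0.1349, 0.0673]
ee_rot: [0.16, 0.987, 0.001, -0.0]
ft_force: [-2.8, 1.2, 8.4]
grip_width: 0.119
grasp_force: 79.3
```

```bash
python3 t.py
```

```text
[0.5244 0.1349 0.0673] yaw 71.61 [-2.8  1.2  8.4] [0.226 0.615 0.001] j7 1.1
```

```bash
cat >> t.py <<'E'
print("tau7",o["tau"][6].round(3))
E
python3 t.py
```

```text
[0.5244 0.1349 0.0673] yaw 71.61 [-2.8  1.2  8.4] [0.226 0.615 0.001] j7 1.1
tau7 -0.571
```

Call:
jog_arm(deltas=[{"gripper": 0,"offset": [0,0,0],"rotation": [0,0,3]},{"gripper": 0,"offset": [0,0,0],"rotation": [0,0,0]},{"gripper": 0,"offset": [0,0,0],"rotation": [0,0,0]}])

```text
clock: 15.9
position: [0.5242, 0.135, 0.0673]
ee_rot: [0.185, 0.983, 0.001, -0.0]
ft_force: [-4.0, 0.8, 9.0]
grip_width: 0.121
grasp_force: 79.4
```

```bash
python3 t.py
```

```text
[0.5242 0.135  0.0673] yaw 68.67 [-4.   0.8  9. ] [0.304 0.761 0.007] j7 1.05
tau7 -0.072
```

Call:
jog_arm(deltas=[{"gripper": 0,"offset": [0,0,0],"rotation": [0,0,3]},{"gripper": 0,"offset": [0,0,0],"rotation": [0,0,0]},{"gripper": 0,"offset": [0,0,0],"rotation": [0,0,0]}])

```text
clock: 16.2
position: [0.524, 0.135, 0.0673]
ee_rot: [0.211, 0.978, 0.001, -0.0]
ft_force: [-4.7, 1.0, 10.0]
grip_width: 0.121
grasp_force: 79.6
```

```bash
python3 t.py
```

```text
[0.524  0.135  0.0673] yaw 65.67 [-4.7  1.  10. ] [ 0.286  1.001 -0.03 ] j7 1.0
tau7 -0.051
```

Call:
jog_arm(deltas=[{"gripper": 0,"offset": [0.0007,0.0003,-0.0006],"rotation": [0,0,0]},{"gripper": 0,"offset": [0,0,0],"rotation": [0,0,3]},{"gripper": 0,"offset": [0,0,0],"rotation": [0,0,0]},{"gripper": 0,"offset": [0,0,0],"rotation": [0,0,0]}])

```text
clock: 16.6
position: [0.5235, 0.135, 0.0673]
ee_rot: [0.236, 0.972, 0.0, -0.0]
ft_force: [-3.7, 1.7, 5.3]
grip_width: 0.124
grasp_force: 78.9
```

```bash
python3 t.py
```

```text
[0.5235 0.135  0.0673] yaw 62.65 [-3.7  1.7  5.3] [0.223 0.696 0.011] j7 0.95
tau7 -0.09
```

Call:
jog_arm(deltas=[{"gripper": 0,"offset": [0,0,0],"rotation": [0,0,3]},{"gripper": 0,"offset": [0,0,0],"rotation": [0,0,0]},{"gripper": 0,"offset": [0,0,0],"rotation": [0,0,0]}])

```text
clock: 16.9
position: [0.5234, 0.135, 0.0673]
ee_rot: [0.262, 0.965, 0.0, -0.0]
ft_force: [-4.7, 1.2, 5.3]
grip_width: 0.122
grasp_force: 79.1
```

```bash
python3 t.py
```

```text
[0.5234 0.135  0.0673] yaw 59.64 [-4.7  1.2  5.3] [0.243 0.844 0.045] j7 0.9
tau7 -0.082
```

Call:
jog_arm(deltas=[{"gripper": 0,"offset": [0.0007,-0.0004,0],"rotation": [0,0,0]},{"gripper": 0,"offset": [0,0,0],"rotation": [0,0,3]},{"gripper": 0,"offset": [0,0,0],"rotation": [0,0,0]},{"gripper": 0,"offset": [0,0,0],"rotation": [0,0,0]}])

```text
clock: 17.3
position: [0.5231, 0.1348, 0.0673]
ee_rot: [0.287, 0.958, 0.0, 0.0]
ft_force: [-2.1, 1.2, 3.3]
grip_width: 0.125
grasp_force: 78.8
```

```bash
python3 t.py
```

```text
[0.5231 0.1348 0.0673] yaw 56.63 [-2.1  1.2  3.3] [0.228 0.162 0.073] j7 0.86
tau7 -0.205
```

Call:
jog_arm(deltas=[{"gripper": 0,"offset": [0,0,0],"rotation": [0,0,3]},{"gripper": 0,"offset": [0,0,0],"rotation": [0,0,0]},{"gripper": 0,"offset": [0,0,0],"rotation": [0,0,0]}])

```text
clock: 17.6
position: [0.523, 0.1347, 0.0673]
ee_rot: [0.312, 0.95, 0.0, -0.0]
ft_force: [-1.6, 1.3, 5.2]
grip_width: 0.12
grasp_force: 78.9
```

```bash
python3 t.py
```

```text
[0.523  0.1347 0.0673] yaw 53.64 [-1.6  1.3  5.2] [0.179 0.37  0.138] j7 0.81
tau7 -0.175
```

Call:
jog_arm(deltas=[{"gripper": 0,"offset": [0,0,0],"rotation": [0,0,3]},{"gripper": 0,"offset": [0,0,0],"rotation": [0,0,0]},{"gripper": 0,"offset": [0,0,0],"rotation": [0,0,0]}])

```text
clock: 17.9
position: [0.5229, 0.1346, 0.0673]
ee_rot: [0.337, 0.942, -0.0, -0.0]
ft_force: [-3.6, -0.3, 5.4]
grip_width: 0.121
grasp_force: 79.1
```

```bash
python3 t.py
```

```text
[0.5229 0.1346 0.0673] yaw 50.63 [-3.6 -0.3  5.4] [0.066 0.62  0.128] j7 0.76
tau7 -0.195
```

Call:
jog_arm(deltas=[{"gripper": 0,"offset": [0,0,0],"rotation": [0,0,2.5]},{"gripper": 0,"offset": [0,0,0],"rotation": [0,0,0]},{"gripper": 0,"offset": [0,0,0],"rotation": [0,0,0]}])

```text
clock: 18.2
position: [0.5227, 0.1344, 0.0673]
ee_rot: [0.357, 0.934, -0.0, -0.0]
ft_force: [-4.0, -0.5, 6.3]
grip_width: 0.121
grasp_force: 79.2
```

```bash
python3 t.py
```

```text
[0.5227 0.1344 0.0673] yaw 48.13 [-4.  -0.5  6.3] [-0.08   0.804  0.175] j7 0.72
tau7 -0.196
```

Call:
jog_arm(deltas=[{"gripper": 0,"offset": [0.0001,-0.0004,0],"rotation": [0,0,2.5]},{"gripper": 0,"offset": [0,0,0],"rotation": [0,0,0]},{"gripper": 0,"offset": [0,0,0],"rotation": [0,0,0]}])

```text
clock: 18.5
position: [0.5226, 0.1345, 0.0673]
ee_rot: [0.378, 0.926, -0.0, -0.0]
ft_force: [-2.6, 1.0, 4.9]
grip_width: 0.119
grasp_force: 79.0
```

```bash
python3 t.py
```

```text
[0.5226 0.1345 0.0673] yaw 45.64 [-2.6  1.   4.9] [0.07  0.487 0.174] j7 0.68
tau7 -0.234
```

Call:
jog_arm(deltas=[{"gripper": 0,"offset": [0,0,0],"rotation": [0,0,2.5]},{"gripper": 0,"offset": [0,0,0],"rotation": [0,0,0]},{"gripper": 0,"offset": [0,0,0],"rotation": [0,0,0]}])

```text
clock: 18.8
position: [0.5226, 0.1345, 0.0673]
ee_rot: [0.398, 0.917, -0.0, -0.0]
ft_force: [-3.1, -0.1, 5.7]
grip_width: 0.126
grasp_force: 79.1
```

```bash
python3 t.py
```

```text
[0.5226 0.1345 0.0673] yaw 43.12 [-3.1 -0.1  5.7] [0.031 0.52  0.197] j7 0.64
tau7 -0.238
```

Call:
jog_arm(deltas=[{"gripper": 0,"offset": [0,0,0],"rotation": [0,0,2.5]},{"gripper": 0,"offset": [0,0,0],"rotation": [0,0,0]},{"gripper": 0,"offset": [0,0,0],"rotation": [0,0,0]}])

```text
clock: 19.1
position: [0.5226, 0.1345, 0.0673]
ee_rot: [0.418, 0.909, -0.0, -0.0]
ft_force: [-3.2, 0.2, 6.8]
grip_width: 0.125
grasp_force: 79.2
```

```bash
python3 t.py
```

```text
[0.5226 0.1345 0.0673] yaw 40.62 [-3.2  0.2  6.8] [0.074 0.553 0.25 ] j7 0.6
tau7 -0.299
```

Call:
jog_arm(deltas=[{"gripper": 0,"offset": [0,0,0],"rotation": [0,0,2.5]},{"gripper": 0,"offset": [0,0,0],"rotation": [0,0,0]},{"gripper": 0,"offset": [0,0,0],"rotation": [0,0,0]}])

```text
clock: 19.4
position: [0.5225, 0.1343, 0.0673]
ee_rot: [0.438, 0.899, -0.0, -0.0]
ft_force: [-3.2, -0.7, 6.0]
grip_width: 0.122
grasp_force: 79.2
```

```bash
python3 t.py
```

```text
[0.5225 0.1343 0.0673] yaw 38.11 [-3.2 -0.7  6. ] [-0.027  0.612  0.192] j7 0.56
tau7 -0.213
```

Call:
jog_arm(deltas=[{"gripper": 0,"offset": [0,0,0],"rotation": [0,0,2.5]},{"gripper": 0,"offset": [0,0,0],"rotation": [0,0,0]},{"gripper": 0,"offset": [0,0,0],"rotation": [0,0,0]}])

```text
clock: 19.7
position: [0.5225, 0.1342, 0.0673]
ee_rot: [0.457, 0.889, -0.0, -0.0]
ft_force: [-4.0, -0.8, 7.3]
grip_width: 0.124
grasp_force: 79.2
```

```bash
python3 t.py
```

```text
[0.5225 0.1342 0.0673] yaw 35.58 [-4.  -0.8  7.3] [-0.017  0.633 -0.026] j7 0.52
tau7 -0.042
```

Call:
jog_arm(deltas=[{"gripper": 0,"offset": [0,0,0],"rotation": [0,0,2.5]},{"gripper": 0,"offset": [0,0,0],"rotation": [0,0,0]},{"gripper": 0,"offset": [0,0,0],"rotation": [0,0,0]}])

```text
clock: 20.0
position: [0.5225, 0.1344, 0.0673]
ee_rot: [0.476, 0.879, -0.0, -0.0]
ft_force: [-3.2, 1.5, 5.3]
grip_width: 0.122
grasp_force: 79.2
```

```bash
python3 t.py
python3 - <<'E'
from h import *
T=pose();np.save("T7.npy",T);im=imaging.camera("wrist")
cv2.imwrite("pics/w7.png",cv2.resize(im[100:384,90:468],(800,600),interpolation=cv2.INTER_CUBIC))
E
```

```text
[0.5225 0.1344 0.0673] yaw 33.12 [-3.2  1.5  5.3] [-0.052  0.632  0.183] j7 0.48
tau7 -0.248
```

View pics/w7.png

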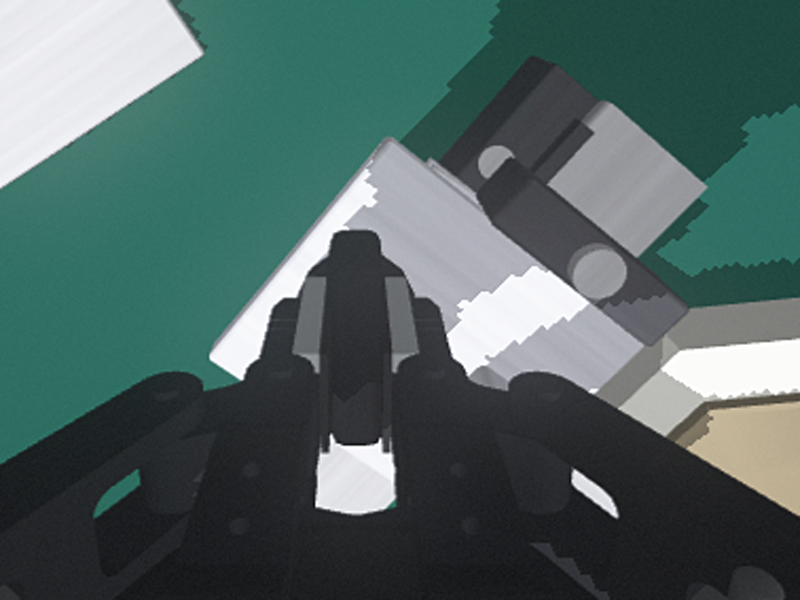

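The knob has followed the hand, and the carriage is still against the stop. The readings are noisy, so I'll average several.

```bash
cat > m.py <<'E'
from h import *
L=[]
for i in range(6):
    imaging.camera("wrist"); o=manip.get_obs(); L.append([*o["ft_force"],*o["torque"],o["tau"][6]])
L=np.array(L);T=pose(o)
print(o["position"].round(4),"yaw",np.degrees(np.arctan2(T[1,1],T[0,1])).round(2),"mean",L.mean(0).round(3),"Mz",L[:,5].round(2),"t",o["clock"])
E
python3 m.py
```

```text
[0.5225 0.1344 0.0673] yaw 33.12 mean [-3.997  0.3    6.309  0.008  0.613  0.199 -0.196] Mz [0.23 0.16 0.18 0.25 0.16 0.22] t 20.35
```

Call:
jog_arm(deltas=[{"gripper": 0,"offset": [0,0,0],"rotation": [0,0,2]},{"gripper": 0,"offset": [0,0,0],"rotation": [0,0,0]}])

```text
clock: 20.55
position: [0.5225, 0.1346, 0.0673]
ee_rot: [0.492, 0.871, -0.0, -0.0]
ft_force: [-3.6, 1.5, 6.4]
grip_width: 0.117
grasp_force: 79.5
```

```bash
python3 m.py
```

```text
[0.5225 0.1346 0.0673] yaw 31.16 mean [-3.876  0.7    5.667  0.05   0.591  0.486 -0.508] Mz [0.49 0.47 0.52 0.44 0.48 0.52] t 20.85
```

Call:
jog_arm(deltas=[{"gripper": 0,"offset": [0,0,0],"rotation": [0,0,0.4]},{"gripper": 0,"offset": [0,0,0],"rotation": [0,0,0]}])

```text
clock: 21.05
position: [0.5225, 0.1346, 0.0673]
ee_rot: [0.494, 0.869, -0.0, -0.0]
ft_force: [-4.0, 0.7, 6.5]
grip_width: 0.122
grasp_force: 79.6
```

```bash
python3 m.py
```

```text
[0.5225 0.1346 0.0673] yaw 30.77 mean [-3.668  0.672  5.684  0.048  0.58   0.558 -0.574] Mz [0.58 0.57 0.52 0.56 0.56 0.56] t 21.35
```

The torque is rising about five times faster than the cam would make it. The gripper's linkage is probably touching the grip block. I'll back off slightly, open, regrip about 9 mm higher and test again.

Call:
jog_arm(deltas=[{"gripper": 0,"offset": [0,0,0],"rotation": [0,0,-1]},{"gripper": 0.22,"offset": [0,0,0],"rotation": [0,0,0]},{"gripper": 0.22,"offset": [0,0,0],"rotation": [0,0,0]},{"gripper": 0.22,"offset": [0,0,-0.004],"rotation": [0,0,0]},{"gripper": 0.22,"offset": [0,0,-0.006],"rotation": [0,0,0]},{"gripper": 0.22,"offset": [0,0,0],"rotation": [0,0,0]},{"gripper": 0.22,"offset": [0,0,0],"rotation": [0,0,0]}])

```text
clock: 22.05
position: [0.5229, 0.1346, 0.0776]
ee_rot: [0.488, 0.873, 0.0, 0.0]
ft_force: [-0.2, -0.5, 1.0]
grip_width: 0.217
grasp_force: 0.0
```

```bash
python3 m.py
```

```text
[0.5226 0.1345 0.0772] yaw 31.62 mean [ 0.007 -0.077 -0.117 -0.019  0.009  0.008 -0.001] Mz [-0.02  0.01  0.02  0.    0.07 -0.03] t 22.35
```

Call:
jog_arm(deltas=[{"gripper": 0,"offset": [0,0,0],"rotation": [0,0,0]},{"gripper": 0,"offset": [0,0,0],"rotation": [0,0,0]},{"gripper": 0,"offset": [0,0,0],"rotation": [0,0,0]},{"gripper": 0,"offset": [0,0,0],"rotation": [0,0,0]}])

```text
clock: 22.75
position: [0.5224, 0.1345, 0.0775]
ee_rot: [0.487, 0.873, -0.0, -0.0]
ft_force: [-3.7, -1.2, 5.0]
grip_width: 0.114
grasp_force: 78.9
```

```bash
python3 m.py
```

```text
[0.5224 0.1345 0.0774] yaw 31.66 mean [-2.842 -1.197  4.962 -0.211  0.626  0.387 -0.382] Mz [0.45 0.42 0.35 0.39 0.37 0.34] t 23.05
```

Call:
jog_arm(deltas=[{"gripper": 0,"offset": [0,0,0],"rotation": [0,0,0.6]},{"gripper": 0,"offset": [0,0,0],"rotation": [0,0,0]}])

```text
clock: 23.25
position: [0.5224, 0.1345, 0.0775]
ee_rot: [0.492, 0.87, -0.0, -0.0]
ft_force: [-2.4, -1.5, 6.0]
grip_width: 0.116
grasp_force: 79.1
```

```bash
python3 m.py
```

```text
[0.5224 0.1345 0.0774] yaw 31.04 mean [-3.573 -0.943  5.72  -0.167  0.749  0.411 -0.429] Mz [0.44 0.39 0.39 0.37 0.45 0.43] t 23.55
```

Call:
jog_arm(deltas=[{"gripper": 0,"offset": [0,0,0],"rotation": [0,0,0.6]},{"gripper": 0,"offset": [0,0,0],"rotation": [0,0,0]}])

```text
clock: 23.75
position: [0.5224, 0.1346, 0.0774]
ee_rot: [0.497, 0.868, -0.0, -0.0]
ft_force: [-3.6, -0.3, 5.9]
grip_width: 0.111
grasp_force: 79.3
```

```bash
python3 m.py
```

```text
[0.5224 0.1346 0.0775] yaw 30.45 mean [-3.015 -0.437  5.577 -0.183  0.719  0.49  -0.499] Mz [0.5  0.52 0.46 0.48 0.46 0.53] t 24.05
```

Call:
jog_arm(deltas=[{"gripper": 0,"offset": [0,0,0],"rotation": [0,0,0.6]},{"gripper": 0,"offset": [0,0,0],"rotation": [0,0,0]}])

```text
clock: 24.25
position: [0.5224, 0.1347, 0.0775]
ee_rot: [0.501, 0.865, -0.0, -0.0]
ft_force: [-3.9, -1.4, 5.7]
grip_width: 0.11
grasp_force: 79.5
```

```bash
python3 m.py
```

```text
[0.5224 0.1346 0.0774] yaw 29.86 mean [-3.632 -0.589  5.734 -0.132  0.729  0.566 -0.57 ] Mz [0.54 0.56 0.61 0.56 0.55 0.58] t 24.55
```

The torque holds at 0.57 N m, about 0.49 above free, which is properly tight. I'll release and withdraw.

Call:
jog_arm(deltas=[{"gripper": 0.25,"offset": [0,0,0],"rotation": [0,0,0]},{"gripper": 0.25,"offset": [0,0,0],"rotation": [0,0,0]},{"gripper": 0.25,"offset": [0,0,0],"rotation": [0,0,0]},{"gripper": 0.25,"offset": [0,0,-0.01],"rotation": [0,0,0]},{"gripper": 0.25,"offset": [0,0,-0.02],"rotation": [0,0,0]},{"gripper": 0.25,"offset": [0,0,-0.03],"rotation": [0,0,0]},{"gripper": 0.25,"offset": [0,0,-0.04],"rotation": [0,0,0]},{"gripper": 0.25,"offset": [0,0,-0.02],"rotation": [0,0,0]},{"gripper": 0.25,"offset": [0,0,0],"rotation": [0,0,0]},{"gripper": 0.25,"offset": [0,0,0],"rotation": [0,0,0]}])

```text
clock: 25.55
position: [0.5228, 0.1346, 0.1977]
ee_rot: [0.501, 0.865, 0.001, 0.0]
ft_force: [-0.6, -0.1, -0.1]
grip_width: 0.246
grasp_force: 0.0
```

```bash
python3 - <<'E'
from h import *
# numeric check of gap between carriage nose and stop: bright profile in wrist picture, rectified along rail
o=manip.get_obs();T=pose(o);im=cv2.cvtColor(imaging.camera("wrist"),cv2.COLOR_BGR2GRAY).astype(np.float32)
a=np.radians(84.8);X=np.array([np.cos(a),np.sin(a)]);Y=np.array([-X[1],X[0]]);org=np.array([.5487,.0303])
print(o["position"].round(3),o["ft_force"].round(1))
for y in(15,5,-8):
  P=[proj("wrist",[*(org+X*s/1e3+Y*y/1e3),.049],T) for s in range(124,162,2)]
  m=np.array(P,np.float32)[None]; print(y,cv2.remap(im,m[...,0],m[...,1],cv2.INTER_LINEAR)[0].astype(int))
E
```

```text
[0.523 0.135 0.198] [-0.6 -0.1 -0.1]
15 [238 241 241 241 243 241 242 244 126 102  99  98 100  99  98  74 146 148
 148]
5 [239 241 241 242 243 241 242 245 133 100 102 126 118  98 100  73 148 146
 146]
-8 [166 167 210 215 246 241 242 244 120 101 147 205 185 118  71  73 147 146
 148]
```

The plate runs straight into the stop at all three lateral positions, with no gap and no skew.

```bash
python3 -c "
from workcell import workorder
print(workorder.hand_in())"
```

```text
the job is handed in; nothing more can be done
None
```

The carriage is on the rail against the end stop with its blade towards the mould, the knob is clamped at about 0.49 N m above its free torque, and the job is handed in at about 26 s, though no result came back.

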